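Push the loose solder reels through the rack gate

ROBOT

A 6-joint arm with a two-finger parallel gripper is mounted at the origin on a cart in front of the work surface, level with it; the furniture and walls round the work are solid. World frame = base frame: x ahead of the robot, y to its left, z up, the work surface at z = 0. Lengths are in m, angles in rad, forces in N, time in s.
With the tool pointing down it reaches from about 0.35 to 0.775 m from the base axis. Payload 5.5 kg.
Tool frame: the origin (TCP) lies on the centre line of the jaws, within the pads' length; the fingertips stand 25 mm ahead of it and the grasp point (between the pads) lies 6 mm ahead of it; x points along the fingers, y is the direction in which the jaws open and shut, and the axes are right-handed (so a half turn about x gives the same grasp; the last joint's range is limited). The gripper opens to 85 mm and grips with 20 to 120 N. Pads are 22 mm wide; open, the fingers measure 114 mm over their backs; the gripper's body (76 mm by 85 mm) begins 54 mm behind the grasp point. The pads swing forward as they close: fully open they stand 13 mm farther back than shut.
Start: joints at [-1.484, 0.313, 0.046, 1.304, 0, 1.431], TCP at [0.129, -0.56, 0.256] pointing down, gripper open.
Joint ranges: [-2.76, 2.76], [-0.86, 1.69], [-1.03, 1.26], [-2.2, 2.34], [-1.47, 1.5], [-3.14, 3.14]. Speed limits (rad/s): [2.57, 2.57, 3.14, 3.14, 3.14, 3.14].

INTERFACE

Orientations are given as a 3x3 rotation matrix whose columns are the frame's x, y, z axes.
In Python, from workcell import monitor, grab_frame, camera_info, job gives the robot as it stands.
- The arm moves only by the shell command python3 -m jog 'ROWS' [FORCE]. ROWS is JSON, a list of rows, each an object with "xyz": the shift along the tool's x, y, z in m, a list of three; "delta_rot": the turn, a rotation vector about the tool's x, y, z in degrees, a list of three; "jaw": the finger opening in m, from 0 to 0.0854. In form: [{"xyz": [tx, ty, tz], "delta_rot": [rx, ry, rz], "jaw": jaw}, ...]. A call has 1 to 20 rows; each row shifts and turns the pose as measured when the row begins, along the tool's axes as they then stand; what a row does not reach is not made up. A row lasts 1/12 s, in which the tool goes at most 41.7 mm and 7.16 degrees, less where a joint would pass 70% of its speed; a pose out of reach is approached as far as the arm can. A call with a gripper value outside its range is refused whole. The fingers move at their own pace and stop on an object; FORCE is the grip in N (left out, the last holds). Time passes only in rows, so rows that do not move let the fingers close. It gives the time, the measured TCP pose, the force and the opening at its end, in the units of the state.
- monitor.state(): the state, without advancing time (a new reading comes with each control period).
- grab_frame(name): name is "scene" or "top" or "wrist"; returns the picture (384x512x3 uint8, red, green, blue); there is no depth.
- camera_info(name): a dict with "K" (3x3 intrinsics, pixels), "position" and "orientation" of the camera in the world; the wrist camera has in their place "hand_eye" (4x4, takes a point from camera to tool coordinates, whose origin is the TCP and whose axes are the tool frame's). Camera axes: x right, y down, z forward; pixel columns grow to the right and rows downward; lengths in m; the calibration is good to about 2 mm. A picture is of the moment at which its call begins: read the wrist's pose just before it. camera_info takes no time and is no camera call.
- job.sign_off(): hands the job in, once; it reports no verdict.
The state is a dict: "clock": time; "joint_positions": joint angles; "dq": joint speeds; "tau": joint torques, N m; "position": TCP position; "tcp_rot": TCP orientation; "wrist_force": force on the tool from outside, world axes, zero at the start; "torque": the same for the moment, N m; "gripper_width": finger opening in m.
Only numpy, scipy, OpenCV 4.12 (cv2) and the standard library are available. Lean on these libraries where they do the work, as an engineer would, in place of code of your own. Each camera call takes 0.05 s, during which the arm holds its last target.

TASK

Push the two solder reels that stand loose on the bench through the narrow gate of the aluminium reel rack, one at a time, so that both end up wholly inside the rack with the reel that is already there. Only push them gently along the bench with the fingers: nothing is to be pinched, lifted or tipped, and the second reel waits outside until the first is wholly in. Leave the side cutters, the bare stand base and the parts case where they are.

Things in the scene. Friction and masses are not known exactly. Their poses are not given: they have to be found in the camera images.
- reel_rack: Fixed aluminium reel rack: straight lane of 4 mm sheet, walls 20 mm high, no floor (reels slide on the bench). Origin on the bench, middle of the gate's outer face; x into the lane (to the robot's left), y across it, z up. Gate 60 mm wide (x 0 to 4 mm), lips outside flare to 95 mm apart at x = -17 mm; lane 72 mm wide inside, closed at x = 190 mm. 80 mm wide outside.
- reel_a: Solder reel, a white flanged spool standing on its end, 54 mm diameter, 35 mm high, about 0.26 kg, slides freely. Origin at the centre of its underside, z up. It starts loose on the bench, outside the rack.
- reel_b: Solder reel, a white flanged spool standing on its end, 54 mm diameter, 35 mm high, about 0.26 kg, slides freely. Origin at the centre of its underside, z up. It starts loose on the bench, outside the rack.
- reel_c: Solder reel, a white flanged spool standing on its end, 54 mm diameter, 35 mm high, about 0.26 kg, slides freely. Origin at the centre of its underside, z up. It starts inside the rack, near the closed end, and may be pushed along in there.
- stand_base: Bystander: bare black soldering-iron stand base, 110 x 73 x 28 mm (long side along its x), loose. Origin at the centre of its underside.
- cutters: Bystander: side cutters with red handles lying flat, 154 mm long (along its x), 48 mm wide, 14 mm high, loose. Origin under its middle.
- parts_case: Bystander: flat blue parts case, 76 x 131 x 29 mm (long side along its y), loose, beyond the closed end of the rack. Origin at the centre of its underside.

How it is judged:
By the outcome, as a careful person would: the job done as asked, in the order asked, and still so for the second after the job is handed in, with the robot touching nothing.
It also fails if it takes over 61 s, if anything falls off the work surface, if the arm or the gripper's body presses on something with over 40 N, if the wrist force passes 120 N, or if a joint passes its speed limit or range.

## Working session

There is one attempt and no reset: what is moved stays moved. The work goes in short steps, Python scripts to look and compute and a shell command to move; the robot and the scene stay as the last step left them, time stands still between calls to the robot, and variables do not carry over. Pictures are saved under pics/ and viewed, and the job is handed in when it is done.

```bash
mkdir -p pics; python3 - <<'E'
from workcell import monitor, grab_frame, camera_info
import cv2
for n in("scene","top"):
    cv2.imwrite(f"pics/{n}0.png",grab_frame(n)[:,:,::-1]); print(n,camera_info(n))
print(camera_info("wrist")); print(monitor.state())
E
```

```text
scene {'K': array([[407.82266062,   0.        , 250.40269447],
       [  0.        , 407.82266062, 190.05615935],
       [  0.        ,   0.        ,   1.        ]]), 'position': array([0.00121959, 0.73059049, 1.12925958]), 'orientation': array([[-0.77331754, -0.48425113,  0.4092442 ],
       [-0.63394096,  0.58045048, -0.51107348],
       [ 0.00994192, -0.65465875, -0.75585917]])}
top {'K': array([[431.49501164,   0.        , 260.64280287],
       [  0.        , 431.49501164, 192.48837976],
       [  0.        ,   0.        ,   1.        ]]), 'position': array([ 0.3926657 , -0.03366955,  1.23026446]), 'orientation': array([[ 0.01141487, -0.98770298,  0.15592475],
       [-0.99990179, -0.01000693,  0.00981163],
       [-0.00813065, -0.15602144, -0.98772021]])}
{'K': array([[287.92217051,   0.        , 252.97090278],
       [  0.        , 287.92217051, 187.51765605],
       [  0.        ,   0.        ,   1.        ]]), 'hand_eye': array([[ 2.48382582e-04, -3.13106020e-01,  9.49718147e-01,
        -1.16679733e-01],
       [ 9.99999968e-01,  1.18826051e-04, -2.22357995e-04,
        -1.9
[... 274 characters left out ...]
02,  1.30358214e+00,
        5.33184593e-06,  1.43120259e+00]), 'dq': array([ 0.00067122, -0.00142995,  0.00258441, -0.00029034,  0.00069356,
       -0.00022416]), 'tau': array([ 2.56892759e-03, -4.81724739e+01,  2.99245209e+01,  1.26993394e-02,
       -1.36838798e-04,  3.24449758e-06]), 'position': array([ 0.12924045, -0.55987415,  0.25551299]), 'tcp_rot': array([[-1.33065783e-04,  2.24835161e-01, -9.74396805e-01],
       [ 1.58369720e-03, -9.74395544e-01, -2.24835086e-01],
       [-9.99998737e-01, -1.57306735e-03, -2.26412110e-04]]), 'wrist_force': array([-0.39670233, -0.50664519, -0.2754495 ]), 'torque': array([ 0.04222449,  0.05378078, -0.00681136]), 'gripper_width': 0.08552795636286563}
```

View pics/scene0.png

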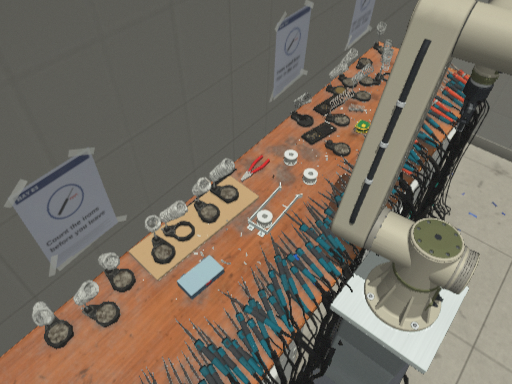

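View pics/top0.png

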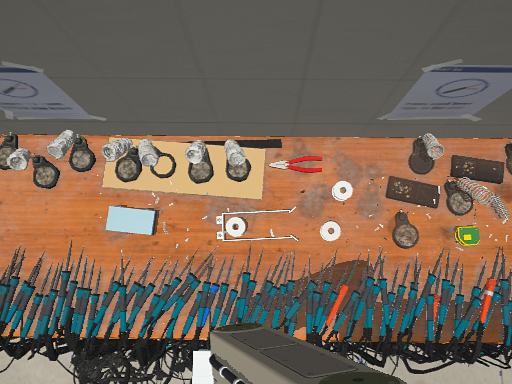

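The top view shows the rack from about (218,226) at its closed end to the gate near (293,225). Reel_c is at (235,227) and the loose reels are at (342,190) and (330,231). The cutters are at (300,163) and the case is at (132,220). I'll measure these next.

```bash
cat > h.py <<'E'
import numpy as np, cv2
from workcell import monitor, grab_frame, camera_info
def ray(n,uv,z):
    c=camera_info(n); K=c["K"];R=c["orientation"];p=c["position"]
    d=R@np.linalg.inv(K)@np.array([uv[0],uv[1],1.0]); return p+d*(z-p[2])/d[2]
def proj(n,P):
    c=camera_info(n); q=c["K"]@(c["orientation"].T@(np.array(P)-c["position"])); return q[:2]/q[2]
def white(im,lo=150):
    h=cv2.cvtColor(im,cv2.COLOR_RGB2HSV); return ((h[...,1]<60)&(h[...,2]>lo)).astype(np.uint8)
def reels(n="top",im=None,roi=(180,150,400,270),z=0.035):
    im=grab_frame(n) if im is None else im
    m=white(im); k=np.zeros_like(m); x0,y0,x1,y1=roi; k[y0:y1,x0:x1]=1; m*=k
    out=[]
    for c in cv2.findContours(m,cv2.RETR_EXTERNAL,cv2.CHAIN_APPROX_NONE)[0]:
        if cv2.contourArea(c)>80:
            (u,v),r=cv2.minEnclosingCircle(c); P=ray(n,(u,v),z)
            out.append((round(u,1),round(v,1),round(r,1),cv2.contourArea(c),P.round(4)[:2]))
    return out
E
python3 - <<'E'
from h import *
im=cv2.imread("pics/top0.png")[:,:,::-1].copy()
for o in reels(im=im): print(o)
s=cv2.imread("pics/scene0.png")[:,:,::-1].copy()
for o in reels("scene",s,(230,130,340,240)): print(o)
crop=im[130:290,190:390,::-1]; cv2.imwrite("pics/tc.png",cv2.resize(crop,None,fx=4,fy=3.75,interpolation=cv2.INTER_CUBIC) if 0 else cv2.resize(crop,(750,600),interpolation=cv2.INTER_CUBIC))
E
```

```text
(330.0, 230.8, 10.4, 296.0, array([ 0.4761, -0.2146]))
(257.6, 225.9, 42.8, 426.5, array([ 0.4876, -0.0145]))
(341.5, 190.0, 10.7, 301.0, array([ 0.5907, -0.2483]))
(234.5, 155.5, 11.0, 191.5, array([0.6871, 0.0538]))
(194.5, 156.5, 11.0, 127.5, array([0.6831, 0.1676]))
(275.0, 208.0, 30.4, 290.0, array([ 4.775e-01, -4.000e-04]))
(310.1, 173.5, 7.1, 110.5, array([ 0.4759, -0.2127]))
(290.5, 154.0, 6.8, 101.5, array([ 0.5916, -0.2502]))
```

View pics/tc.png

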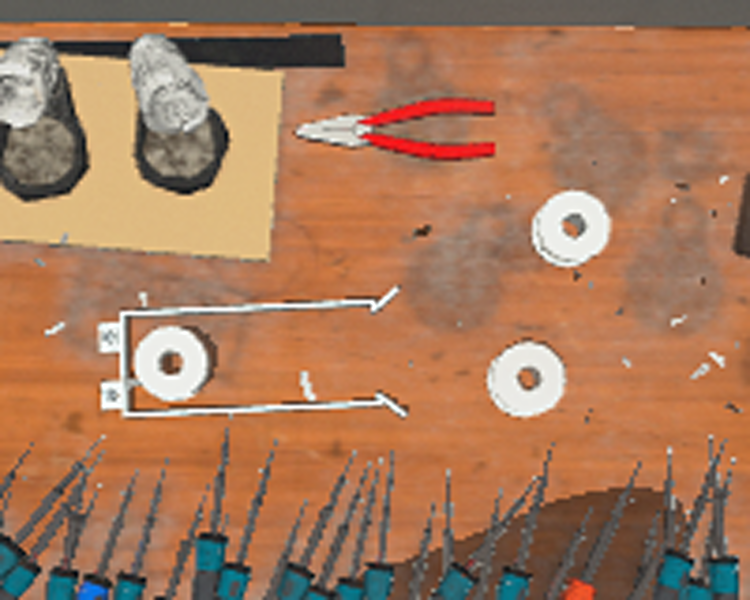

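```bash
python3 - <<'E'
from h import *
im=cv2.imread("pics/top0.png")[:,:,::-1].copy()
m=white(im)
def fit(u0,u1,va,vb):
    pts=[]
    for u in range(u0,u1):
        v=np.where(m[va(u):vb(u),u])[0]
        if len(v): pts.append(ray("top",(u,v.mean()+va(u)),.02)[:2])
    pts=np.array(pts); vx,vy,x,y=cv2.fitLine(pts.astype(np.float32),cv2.DIST_HUBER,0,.01,.01).ravel()
    return pts,np.degrees(np.arctan2(vx,vy)),x,y
a=fit(226,286,lambda u:208,lambda u:216); b=fit(226,286,lambda u:236,lambda u:243)
for q in(a,b): print(q[1:])
for n,uv in dict(throatU=(290,211.3),throatL=(292.1,236.7),flU=(296.1,207.3),flL=(298,240.1),endU=(222.5,213.5),endL=(223.6,240.7)).items(): print(n,ray("top",uv,.02).round(4)[:2])
print([ray("top",uv,.014).round(3)[:2] for uv in((269,165),(322,157),(322,170))])
E
```

```text
(np.float32(176.64857), np.float32(0.5291321), np.float32(-0.005788895))
(np.float32(176.82622), np.float32(0.45358938), np.float32(-0.018263923))
throatU [ 0.5309 -0.105 ]
throatL [ 0.4596 -0.1109]
flU [ 0.5424 -0.1222]
flL [ 0.4503 -0.1274]
endU [0.5226 0.0852]
endL [0.4464 0.0802]
[array([ 0.665, -0.045]), array([ 0.69 , -0.198]), array([ 0.652, -0.197])]
```

```bash
python3 -m jog '[{"xyz":[0,0,0],"delta_rot":[-6.5,0,0],"jaw":0.02},{"xyz":[0,0,0],"delta_rot":[-6.5,0,0],"jaw":0.02},{"xyz":[0,0,0],"delta_rot":[-6.5,0,0],"jaw":0.02},{"xyz":[0,0,0],"delta_rot":[-6.5,0,0],"jaw":0.02},{"xyz":[0,0,0],"delta_rot":[-6.5,0,0],"jaw":0.02},{"xyz":[0,0,0],"delta_rot":[-6.5,0,0],"jaw":0.02},{"xyz":[0,0,0],"delta_rot":[-6.5,0,0],"jaw":0.02},{"xyz":[0,0,0],"delta_rot":[-6.5,0,0],"jaw":0.02}]'
python3 -m jog '[{"xyz":[0,0.011,-0.0246],"delta_rot":[0,0,0],"jaw":0.02},{"xyz":[0,0.011,-0.0246],"delta_rot":[0,0,0],"jaw":0.02},{"xyz":[0,0.011,-0.0246],"delta_rot":[0,0,0],"jaw":0.02},{"xyz":[0,0.011,-0.0246],"delta_rot":[0,0,0],"jaw":0.02},{"xyz":[0,0.011,-0.0246],"delta_rot":[0,0,0],"jaw":0.02},{"xyz":[0,0.011,-0.0246],"delta_rot":[0,0,0],"jaw":0.02},{"xyz":[0,0.011,-0.0246],"delta_rot":[0,0,0],"jaw":0.02},{"xyz":[0,0.011,-0.0246],"delta_rot":[0,0,0],"jaw":0.02}]'
python3 - <<'E'
from h import *
s=monitor.state();print(s["tcp_rot"].round(3))
cv2.imwrite("pics/w1.png",grab_frame("wrist")[:,:,::-1])
cv2.imwrite("pics/s1.png",grab_frame("scene")[:,:,::-1])
E
```

```text
clock: 0.77
position: [0.129, -0.5573, 0.2508]
tcp_rot: [[-0.001, 0.923, -0.385], [0.011, -0.385, -0.923], [-1.0, -0.005, -0.01]]
wrist_force: [0.1, -0.2, -0.6]
gripper_width: 0.0201
clock: 1.43
position: [0.2866, -0.4053, 0.2472]
tcp_rot: [[-0.004, 0.921, -0.389], [0.018, -0.389, -0.921], [-1.0, -0.011, -0.015]]
wrist_force: [0.5, -0.4, 0.8]
gripper_width: 0.02
[[-0.004  0.921 -0.389]
 [ 0.018 -0.389 -0.921]
 [-1.    -0.011 -0.015]]
```

View pics/w1.png

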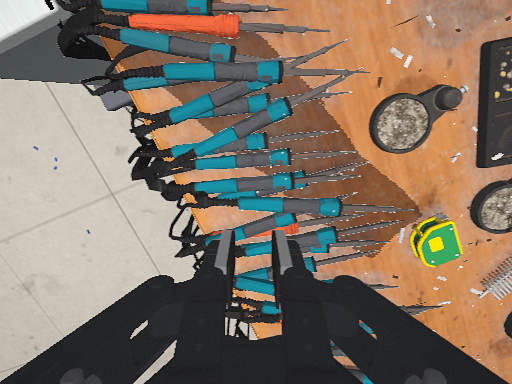

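View pics/s1.png

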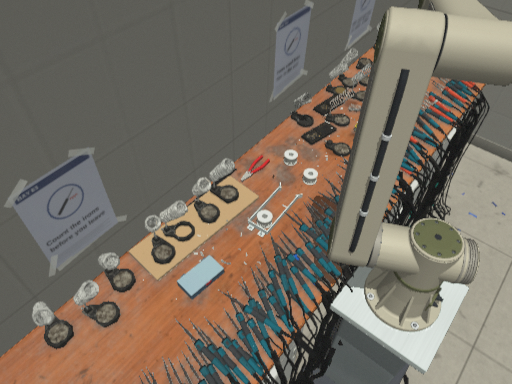

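```bash
python3 -m jog '[{"xyz":[0,0.0136,-0.0265],"delta_rot":[0,-0.9,0.6],"jaw":0.02},{"xyz":[0,0.0136,-0.0265],"delta_rot":[0,0,0],"jaw":0.02},{"xyz":[0,0.0136,-0.0265],"delta_rot":[0,0,0],"jaw":0.02},{"xyz":[0,0.0136,-0.0265],"delta_rot":[0,0,0],"jaw":0.02},{"xyz":[0,0.0136,-0.0265],"delta_rot":[0,0,0],"jaw":0.02},{"xyz":[0,0.0136,-0.0265],"delta_rot":[0,0,0],"jaw":0.02},{"xyz":[0,0.0136,-0.0265],"delta_rot":[0,0,0],"jaw":0.02},{"xyz":[0,0.0136,-0.0265],"delta_rot":[0,0,0],"jaw":0.02},{"xyz":[0,0,0],"delta_rot":[0,0,0],"jaw":0.02}]'
python3 - <<'E'
from h import *
im=grab_frame("top"); cv2.imwrite("pics/t2.png",im[:,:,::-1])
cv2.imwrite("pics/w2.png",grab_frame("wrist")[:,:,::-1])
E
```

```text
clock: 2.28
position: [0.4748, -0.248, 0.2442]
tcp_rot: [[-0.003, 0.92, -0.391], [-0.001, -0.391, -0.92], [-1.0, -0.003, 0.002]]
wrist_force: [-1.0, -0.1, -0.1]
gripper_width: 0.0198
```

View pics/t2.png

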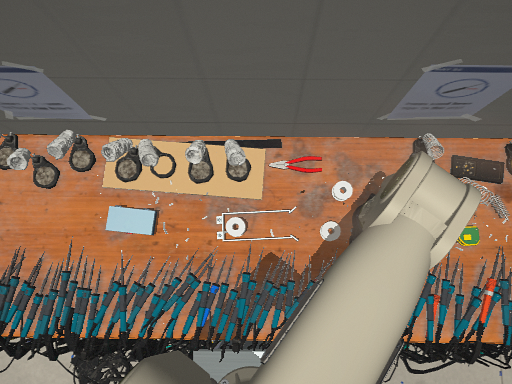

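View pics/w2.png

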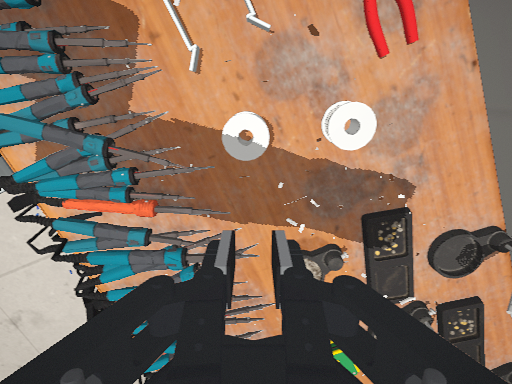

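```bash
cat >> h.py <<'E'
def wray(uv,z,s):
    c=camera_info("wrist"); H=c["hand_eye"]; R=s["tcp_rot"]@H[:3,:3]; p=s["position"]+s["tcp_rot"]@H[:3,3]
    d=R@np.linalg.inv(c["K"])@np.array([uv[0],uv[1],1.0]); return p+d*(z-p[2])/d[2]
E
python3 - <<'E'
from h import *
s=monitor.state()
im=cv2.imread("pics/w2.png")[:,:,::-1]
for u,v,n in((246,135,"A"),(349,125,"B"),(194,58,"flL"),(259,20,"flU")): print(n,wray((u,v),.035 if len(n)<2 else .02,s).round(4))
E
python3 -m jog '[{"xyz":[0.024,-0.006,0.012],"delta_rot":[0,0,0],"jaw":0.02},{"xyz":[0.024,-0.006,0.011],"delta_rot":[0,0,0],"jaw":0.02},{"xyz":[0.024,0,0],"delta_rot":[0,0,0],"jaw":0.02},{"xyz":[0.024,0,0],"delta_rot":[0,0,0],"jaw":0.02},{"xyz":[0.024,0,0],"delta_rot":[0,0,0],"jaw":0.02},{"xyz":[0.024,0,0],"delta_rot":[0,0,0],"jaw":0.02},{"xyz":[0,0,0],"delta_rot":[0,0,0],"jaw":0.02}]'
```

```text
A [ 0.4783 -0.2146  0.035 ]
B [ 0.5879 -0.2494  0.035 ]
flL [ 0.4584 -0.1182  0.02  ]
flU [ 0.5373 -0.1124  0.02  ]
clock: 2.97
position: [0.4449, -0.2765, 0.0968]
tcp_rot: [[-0.004, 0.915, -0.403], [-0.007, -0.403, -0.915], [-1.0, -0.001, 0.009]]
wrist_force: [-1.4, 1.0, -0.1]
gripper_width: 0.0199
```

```bash
python3 -m jog '[{"xyz":[0.012,0.004,-0.005],"delta_rot":[0,0.5,0],"jaw":0.02},{"xyz":[0.012,0,0],"delta_rot":[0,0,0],"jaw":0.02},{"xyz":[0.012,0,0],"delta_rot":[0,0,0],"jaw":0.02},{"xyz":[0,0,0],"delta_rot":[0,0,0],"jaw":0.02}]'
python3 - <<'E'
from h import *
cv2.imwrite("pics/w3.png",grab_frame("wrist")[:,:,::-1])
cv2.imwrite("pics/s3.png",cv2.resize(grab_frame("scene")[100:260,220:420,::-1],(750,600)))
E
```

```text
clock: 3.3
position: [0.4469, -0.2781, 0.0619]
tcp_rot: [[-0.002, 0.912, -0.41], [0.0, -0.41, -0.912], [-1.0, -0.002, 0.001]]
wrist_force: [-0.8, 0.7, 0.1]
gripper_width: 0.0201
```

View pics/w3.png

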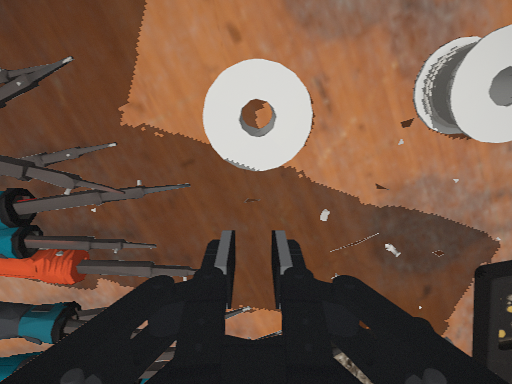

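View pics/s3.png

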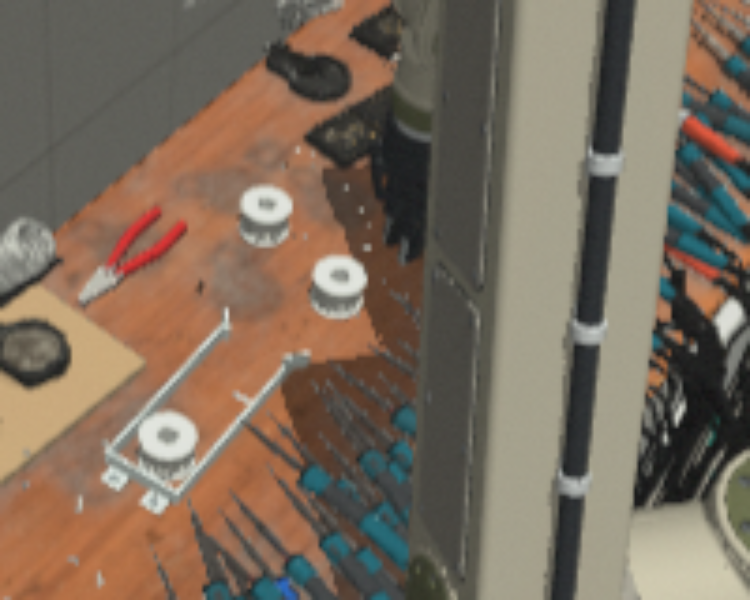

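```bash
python3 -m jog '[{"xyz":[0.011,0.001,0],"delta_rot":[0,0,0],"jaw":0.02},{"xyz":[0.010,0,0],"delta_rot":[0,0,0],"jaw":0.02},{"xyz":[0,0,-0.008],"delta_rot":[0,0,0],"jaw":0.02},{"xyz":[0,0,-0.008],"delta_rot":[0,0,0],"jaw":0.02},{"xyz":[0,0,-0.008],"delta_rot":[0,0,0],"jaw":0.02},{"xyz":[0,0,-0.004],"delta_rot":[0,0,0],"jaw":0.02},{"xyz":[0,0,-0.004],"delta_rot":[0,0,0],"jaw":0.02},{"xyz":[0,0,-0.004],"delta_rot":[0,0,0],"jaw":0.02},{"xyz":[0,0,-0.004],"delta_rot":[0,0,0],"jaw":0.02},{"xyz":[0,0,-0.004],"delta_rot":[0,0,0],"jaw":0.02}]'
python3 - <<'E'
from h import *
cv2.imwrite("pics/w4.png",grab_frame("wrist")[:,:,::-1])
im=grab_frame("top");cv2.imwrite("pics/t4.png",cv2.resize(im[130:290,190:390,::-1],(750,600)))
for o in reels(im=im): print(o)
E
```

```text
clock: 4.23
position: [0.4704, -0.2382, 0.0454]
tcp_rot: [[0.004, 0.912, -0.41], [-0.008, -0.41, -0.912], [-1.0, 0.007, 0.006]]
wrist_force: [-1.5, -2.2, -0.1]
gripper_width: 0.02
(395.0, 244.5, 15.0, 130.0, array([ 0.4405, -0.3923]))
(325.5, 228.0, 10.3, 161.0, array([ 0.4837, -0.2022]))
(256.5, 222.5, 42.4, 406.5, array([ 0.497 , -0.0113]))
(358.0, 231.2, 47.6, 2924.0, array([ 0.4759, -0.2917]))
(341.5, 190.0, 10.7, 301.0, array([ 0.5907, -0.2483]))
(234.5, 155.5, 11.0, 184.5, array([0.6871, 0.0538]))
(194.5, 156.0, 10.4, 122.0, array([0.6846, 0.1676]))
```

View pics/w4.png

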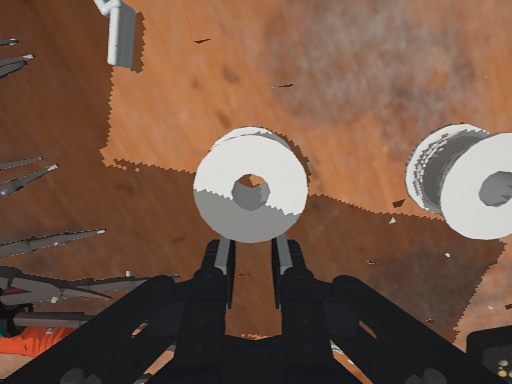

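View pics/t4.png

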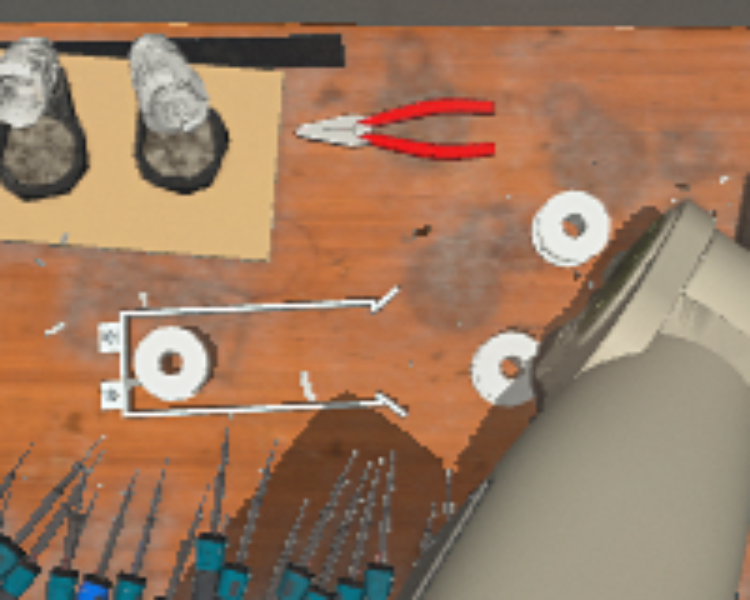

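```bash
cat >> h.py <<'E'
G=np.array([.4965,-.109]); D=np.array([-.0575,.998]); N=np.array([.998,.0575])
def rk(P): q=np.array(P)[:2]-G; return (float(q@D).__round__(4),float(q@N).__round__(4))
E
python3 - <<'E'
from h import *
s=monitor.state()
P=wray((251,188),.035,s);print(P.round(4),rk(P),rk(s["position"]),rk(ray("top",(190+511/3.75,130+368/3.75),.035)))
E
```

```text
[ 0.4857 -0.202   0.035 ] (-0.0921, -0.0161) (-0.127, -0.0332) (-0.0944, -0.0185)
```

```bash
python3 -m jog '[{"xyz":[0.002,0,-0.004],"delta_rot":[0,0.3,-0.4],"jaw":0.02},{"xyz":[0.001,0,-0.005],"delta_rot":[0,0,0],"jaw":0.02},{"xyz":[0.001,0,-0.005],"delta_rot":[0,0,0],"jaw":0.02},{"xyz":[0,0,-0.005],"delta_rot":[0,0,0],"jaw":0.02},{"xyz":[0,0,-0.005],"delta_rot":[0,0,0],"jaw":0.02},{"xyz":[0,0,-0.005],"delta_rot":[0,0,0],"jaw":0.02},{"xyz":[0,0,-0.004],"delta_rot":[0,0,0],"jaw":0.02},{"xyz":[0,0,-0.002],"delta_rot":[0,0,0],"jaw":0.02},{"xyz":[0,0,0],"delta_rot":[0,0,0],"jaw":0.02}]'
python3 - <<'E'
from h import *
s=monitor.state()
cv2.imwrite("pics/w5.png",grab_frame("wrist")[:,:,::-1])
im=grab_frame("top");cv2.imwrite("pics/t5.png",cv2.resize(im[130:290,190:390,::-1],(750,600)))
for o in reels(im=im): print(o,rk(o[4]))
print(rk(s["position"]))
E
```

```text
clock: 5.08
position: [0.487, -0.2089, 0.0431]
tcp_rot: [[-0.0, 0.91, -0.414], [-0.009, -0.414, -0.91], [-1.0, 0.003, 0.008]]
wrist_force: [-2.1, -3.0, 1.1]
gripper_width: 0.0199
(315.5, 221.9, 10.2, 177.5, array([ 0.5004, -0.1749])) (-0.066, 0.0001)
(256.5, 222.5, 42.4, 405.5, array([ 0.497 , -0.0113])) (0.0975, 0.0061)
(349.6, 232.8, 55.9, 3930.0, array([ 0.4713, -0.2686])) (-0.1578, -0.0343)
(234.5, 155.5, 11.0, 183.5, array([0.6871, 0.0538])) (0.1515, 0.1996)
(194.5, 156.0, 10.4, 122.0, array([0.6846, 0.1676])) (0.2652, 0.2036)
(-0.0992, -0.0152)
```

View pics/w5.png

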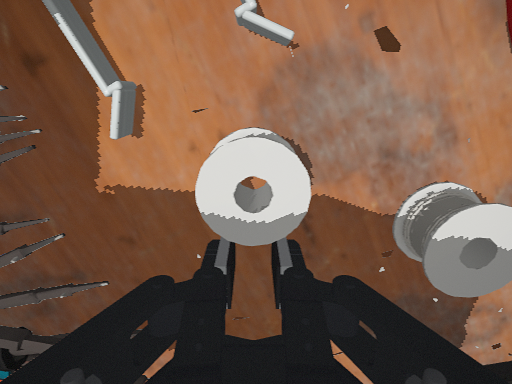

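View pics/t5.png

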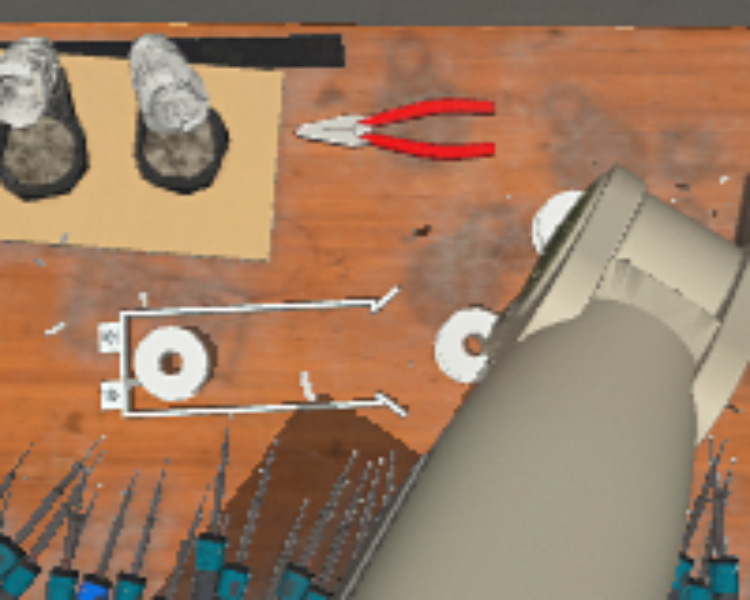

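```bash
python3 -m jog '[{"xyz":[0,0,0.013],"delta_rot":[0,0.5,0],"jaw":0.02},{"xyz":[0,0,0.014],"delta_rot":[0,0,0],"jaw":0.02},{"xyz":[0,0,0],"delta_rot":[-7,0,0],"jaw":0.02},{"xyz":[0,0,0],"delta_rot":[-7,0,0],"jaw":0.02},{"xyz":[0,0,0],"delta_rot":[-7,0,0],"jaw":0.02},{"xyz":[0,0,0],"delta_rot":[-7,0,0],"jaw":0.02},{"xyz":[0,0.014,0],"delta_rot":[0,0,0],"jaw":0.02},{"xyz":[0.002,0.013,0],"delta_rot":[0,0,0],"jaw":0.02},{"xyz":[0,0,0],"delta_rot":[0,0,0],"jaw":0.02}]'
python3 - <<'E'
from h import *
s=monitor.state()
cv2.imwrite("pics/w6.png",grab_frame("wrist")[:,:,::-1])
im=grab_frame("top");cv2.imwrite("pics/t6.png",cv2.resize(im[130:290,190:390,::-1],(750,600)))
for o in reels(im=im): print(o,rk(o[4]))
print(rk(s["position"]))
E
```

```text
clock: 5.93
position: [0.503, -0.2274, 0.0394]
tcp_rot: [[0.007, 0.997, 0.082], [0.014, 0.082, -0.997], [-1.0, 0.008, -0.013]]
wrist_force: [0.1, -0.0, 0.3]
gripper_width: 0.0202
(315.6, 221.9, 10.2, 282.0, array([ 0.5004, -0.1752])) (-0.0663, 0.0001)
(256.5, 222.5, 42.4, 404.5, array([ 0.497 , -0.0113])) (0.0975, 0.0061)
(340.5, 188.5, 10.1, 126.0, array([ 0.5949, -0.2456])) (-0.142, 0.0903)
(352.1, 224.3, 57.5, 4178.0, array([ 0.4949, -0.2759])) (-0.1665, -0.0112)
(234.6, 156.2, 10.5, 182.5, array([0.685 , 0.0533])) (0.1511, 0.1975)
(194.0, 156.5, 10.5, 123.0, array([0.6831, 0.169 ])) (0.2667, 0.2022)
(-0.1186, -0.0003)
```

View pics/w6.png

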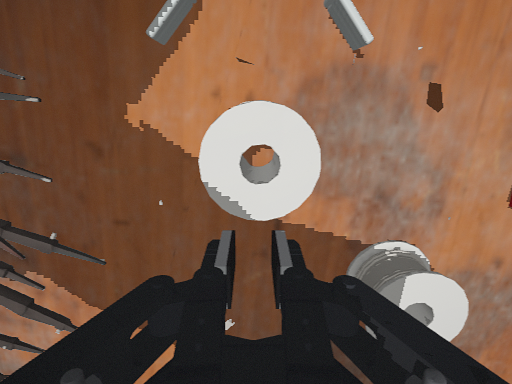

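View pics/t6.png

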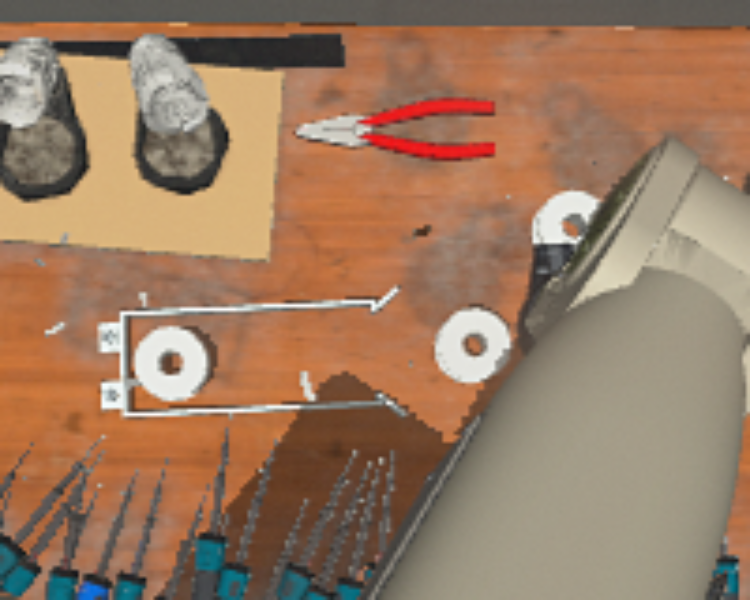

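```bash
python3 -m jog '[{"xyz":[0,0.002,-0.004],"delta_rot":[1.4,-0.7,-0.5],"jaw":0.02},{"xyz":[0,0,-0.005],"delta_rot":[0,0,0],"jaw":0.02},{"xyz":[0,0,-0.005],"delta_rot":[0,0,0],"jaw":0.02},{"xyz":[0,0,-0.005],"delta_rot":[0,0,0],"jaw":0.02},{"xyz":[0,0,-0.005],"delta_rot":[0,0,0],"jaw":0.02},{"xyz":[0,0,-0.005],"delta_rot":[0,0,0],"jaw":0.02},{"xyz":[0,0,-0.005],"delta_rot":[0,0,0],"jaw":0.02},{"xyz":[0,0,-0.005],"delta_rot":[0,0,0],"jaw":0.02},{"xyz":[0,0,-0.005],"delta_rot":[0,0,0],"jaw":0.02}]'
python3 - <<'E'
from h import *
s=monitor.state()
cv2.imwrite("pics/w7.png",grab_frame("wrist")[:,:,::-1])
im=grab_frame("top")
for o in reels(im=im)[:4]: print(o,rk(o[4]))
print(rk(s["position"]))
E
```

```text
clock: 6.78
position: [0.4985, -0.1807, 0.039]
tcp_rot: [[-0.005, 0.998, 0.055], [0.0, 0.055, -0.998], [-1.0, -0.005, -0.001]]
wrist_force: [0.3, -2.3, -1.0]
gripper_width: 0.0199
(301.5, 222.5, 9.6, 120.0, array([ 0.4983, -0.136 ])) (-0.027, 0.0002)
(256.5, 222.5, 42.4, 416.5, array([ 0.497 , -0.0113])) (0.0975, 0.0061)
(333.6, 228.6, 58.7, 4301.5, array([ 0.4823, -0.2245])) (-0.1145, -0.0208)
(234.6, 156.2, 10.5, 183.5, array([0.685 , 0.0533])) (0.1511, 0.1975)
(-0.0717, -0.0021)
```

View pics/w7.png

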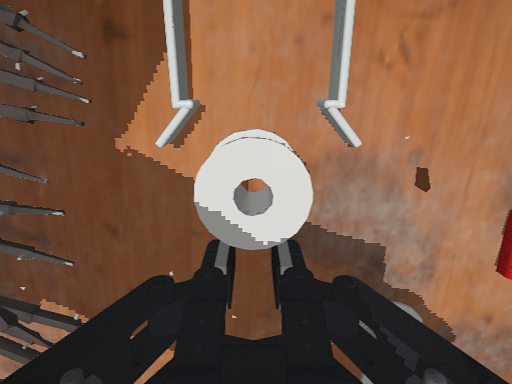

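```bash
python3 -m jog '[{"xyz":[0,0.001,-0.004],"delta_rot":[0,0,0.2],"jaw":0.02},{"xyz":[0,0.001,-0.005],"delta_rot":[0,0,0],"jaw":0.02},{"xyz":[0,0.0005,-0.005],"delta_rot":[0,0,0],"jaw":0.02},{"xyz":[0,0,-0.005],"delta_rot":[0,0,0],"jaw":0.02},{"xyz":[0,0,-0.005],"delta_rot":[0,0,0],"jaw":0.02}]'
python3 - <<'E'
from h import *
s=monitor.state()
cv2.imwrite("pics/w8.png",grab_frame("wrist")[:,:,::-1])
print(rk(s["position"]))
E
```

```text
clock: 7.3
position: [0.4998, -0.1553, 0.0391]
tcp_rot: [[-0.001, 0.999, 0.055], [-0.0, 0.055, -0.999], [-1.0, -0.001, 0.0]]
wrist_force: [0.3, -1.1, -0.6]
gripper_width: 0.02
(-0.0464, 0.0007)
```

View pics/w8.png

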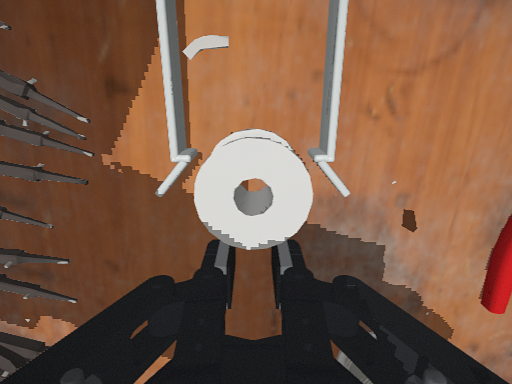

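```bash
python3 -m jog '[{"xyz":[0,0,-0.005],"delta_rot":[0,0,0],"jaw":0.02},{"xyz":[0,0,-0.006],"delta_rot":[0,0,0],"jaw":0.02},{"xyz":[0,0,-0.006],"delta_rot":[0,0,0],"jaw":0.02},{"xyz":[0,0,-0.006],"delta_rot":[0,0,0],"jaw":0.02},{"xyz":[0,0,-0.006],"delta_rot":[0,0,0],"jaw":0.02},{"xyz":[0,0,-0.006],"delta_rot":[0,0,0],"jaw":0.02},{"xyz":[0,0,-0.006],"delta_rot":[0,0,0],"jaw":0.02}]'
python3 - <<'E'
from h import *
s=monitor.state()
cv2.imwrite("pics/w9.png",grab_frame("wrist")[:,:,::-1])
print(rk(s["position"]))
E
```

```text
clock: 7.93
position: [0.4972, -0.1096, 0.0392]
tcp_rot: [[-0.001, 0.998, 0.055], [0.0, 0.055, -0.998], [-1.0, -0.001, -0.0]]
wrist_force: [-0.2, -1.9, 0.1]
gripper_width: 0.0204
(-0.0006, 0.0006)
```

View pics/w9.png

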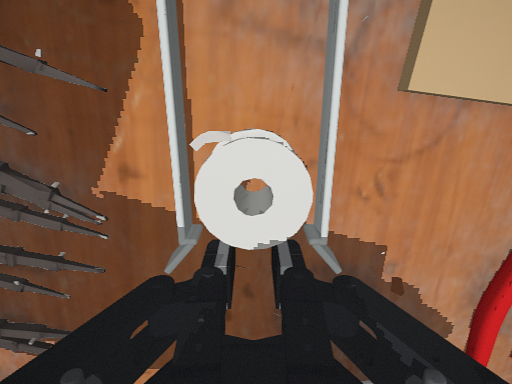

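```bash
python3 -m jog '[{"xyz":[0,0,-0.006],"delta_rot":[0,0,0],"jaw":0.02},{"xyz":[0,0,-0.006],"delta_rot":[0,0,0],"jaw":0.02},{"xyz":[0,0,-0.006],"delta_rot":[0,0,0],"jaw":0.02},{"xyz":[0,0,-0.006],"delta_rot":[0,0,0],"jaw":0.02},{"xyz":[0,0,-0.006],"delta_rot":[0,0,0],"jaw":0.02},{"xyz":[0,0,-0.006],"delta_rot":[0,0,0],"jaw":0.02},{"xyz":[0,0,-0.006],"delta_rot":[0,0,0],"jaw":0.02},{"xyz":[0,0,-0.005],"delta_rot":[0,0,0],"jaw":0.02},{"xyz":[0,0,-0.003],"delta_rot":[0,0,0],"jaw":0.02}]'
python3 - <<'E'
from h import *
s=monitor.state()
cv2.imwrite("pics/w10.png",grab_frame("wrist")[:,:,::-1])
print(rk(s["position"]))
E
```

```text
clock: 8.73
position: [0.4934, -0.0531, 0.0391]
tcp_rot: [[-0.002, 0.998, 0.056], [0.001, 0.056, -0.998], [-1.0, -0.002, -0.001]]
wrist_force: [0.1, -2.7, -0.8]
gripper_width: 0.02
(0.0559, 0.0002)
```

View pics/w10.png

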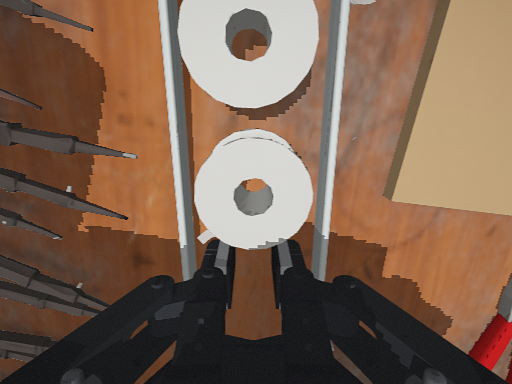

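```bash
python3 -m jog '[{"xyz":[0,0,0.008],"delta_rot":[0,0,0],"jaw":0.02},{"xyz":[0,0,0.008],"delta_rot":[0,0,0],"jaw":0.02},{"xyz":[-0.02,0,0],"delta_rot":[0,0,0],"jaw":0.02},{"xyz":[-0.025,0,0],"delta_rot":[0,0,0],"jaw":0.02},{"xyz":[-0.025,0,0],"delta_rot":[0,0,0],"jaw":0.02},{"xyz":[-0.025,0,0],"delta_rot":[0,0,0],"jaw":0.02},{"xyz":[0,0.0165,0.0288],"delta_rot":[0,0,0],"jaw":0.02},{"xyz":[0,0.0165,0.0288],"delta_rot":[0,0,0],"jaw":0.02},{"xyz":[0,0.0165,0.0288],"delta_rot":[0,0,0],"jaw":0.02},{"xyz":[0,0.0165,0.0288],"delta_rot":[0,0,0],"jaw":0.02},{"xyz":[0,0.0165,0.0288],"delta_rot":[0,0,0],"jaw":0.02},{"xyz":[0,0.0165,0.0288],"delta_rot":[0,0,0],"jaw":0.02},{"xyz":[0,0.0165,0.0288],"delta_rot":[0,0,0],"jaw":0.02},{"xyz":[0,0.0165,0.0288],"delta_rot":[0,0,0],"jaw":0.02}]'
python3 -m jog '[{"xyz":[0,0,0],"delta_rot":[-6.5,0,0],"jaw":0.02},{"xyz":[0,0,0],"delta_rot":[-6.5,0,0],"jaw":0.02},{"xyz":[0,0,0],"delta_rot":[-6.5,0,0],"jaw":0.02},{"xyz":[0,0,0],"delta_rot":[-6.5,0,0],"jaw":0.02},{"xyz":[0,0,0],"delta_rot":[-6.5,0,0],"jaw":0.02},{"xyz":[0,0,0],"delta_rot":[-6.5,0,0],"jaw":0.02},{"xyz":[0,0,0],"delta_rot":[-6.5,0,0],"jaw":0.02},{"xyz":[0,0,0],"delta_rot":[0,0,0],"jaw":0.02}]'
python3 - <<'E'
from h import *
s=monitor.state()
cv2.imwrite("pics/w11.png",grab_frame("wrist")[:,:,::-1])
im=grab_frame("top");cv2.imwrite("pics/t11.png",im[:,:,::-1])
for o in reels(im=im): print(o,rk(o[4]))
E
```

```text
clock: 9.95
position: [0.6381, -0.3055, 0.1359]
tcp_rot: [[-0.006, 0.998, 0.058], [0.01, 0.058, -0.998], [-1.0, -0.005, -0.01]]
wrist_force: [0.9, 0.2, -0.4]
gripper_width: 0.0198
clock: 10.62
position: [0.6366, -0.3257, 0.1276]
tcp_rot: [[-0.008, 0.642, 0.767], [0.013, 0.767, -0.642], [-1.0, 0.005, -0.014]]
wrist_force: [-0.2, 1.3, 0.6]
gripper_width: 0.0198
(242.0, 269.0, 39.0, 1382.0, array([0.3695, 0.0267])) (0.1427, -0.1189)
(234.0, 226.5, 10.5, 118.0, array([0.4852, 0.051 ])) (0.1603, -0.0021)
(258.5, 224.8, 9.9, 244.5, array([ 0.4906, -0.0168])) (0.0924, -0.0006)
(252.5, 224.0, 38.2, 93.0, array([ 4.927e-01, -2.000e-04])) (0.1088, 0.0025)
(341.9, 190.3, 10.6, 238.0, array([ 0.5898, -0.2494])) (-0.1455, 0.085)
(357.5, 209.5, 72.5, 5260.0, array([ 0.5362, -0.2918])) (-0.1847, 0.0291)
(235.5, 156.0, 9.6, 128.0, array([0.6857, 0.0509])) (0.1487, 0.198)
(193.9, 155.5, 8.3, 104.5, array([0.6859, 0.1695])) (0.2671, 0.205)
```

View pics/w11.png

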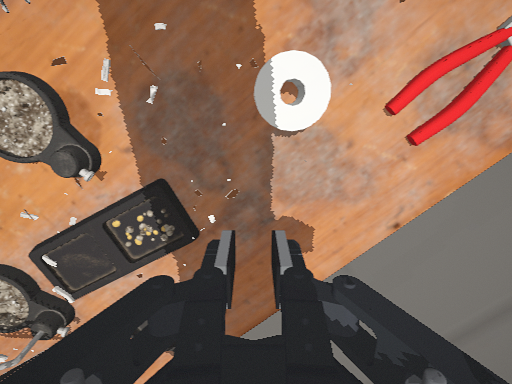

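View pics/t11.png

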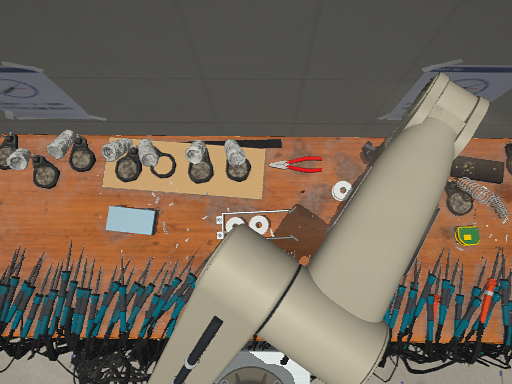

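```bash
python3 - <<'E'
from h import *
s=monitor.state()
P=wray((292,90),.035,s); print("B",P,rk(P), s["tcp_rot"].T@(P-s["position"])); 
for uv in((197,232),(163,180),(45,262)): P=wray(uv,.02,s); print(P, s["tcp_rot"].T@(P-s["position"]))
E
python3 -m jog '[{"xyz":[0,0.014,-0.005],"delta_rot":[0,-0.8,-0.3],"jaw":0.02},{"xyz":[0,0.014,-0.005],"delta_rot":[0,0,0],"jaw":0.02},{"xyz":[0.017,0,0],"delta_rot":[0,0,0],"jaw":0.02},{"xyz":[0.017,0,0],"delta_rot":[0,0,0],"jaw":0.02},{"xyz":[0.017,0,0],"delta_rot":[0,0,0],"jaw":0.02},{"xyz":[0,0,0],"delta_rot":[0,0,0],"jaw":0.02}]'
python3 - <<'E'
from h import *
s=monitor.state()
print(s["tcp_rot"].T@(np.array([.590,-.249,.035])-s["position"]))
cv2.imwrite("pics/w12.png",grab_frame("wrist")[:,:,::-1])
E
```

```text
B [ 0.59085452 -0.25019949  0.035     ] (-0.1463, 0.086) [ 0.09394125  0.02741356 -0.08225372]
[ 0.63049795 -0.38246054  0.02      ] [ 0.10697301 -0.04789164  0.03371562]
[ 0.57877587 -0.37121949  0.02      ] [ 0.107523   -0.07276771 -0.0130007 ]
[ 0.56412361 -0.50568073  0.02      ] [ 0.10595882 -0.18479906  0.06276898]
clock: 11.22
position: [0.6489, -0.2968, 0.0772]
tcp_rot: [[0.003, 0.659, 0.752], [-0.001, 0.752, -0.659], [-1.0, 0.001, 0.003]]
wrist_force: [-0.5, -0.0, 0.2]
gripper_width: 0.0197
[ 0.04197691 -0.00286023 -0.07592548]
```

View pics/w12.png

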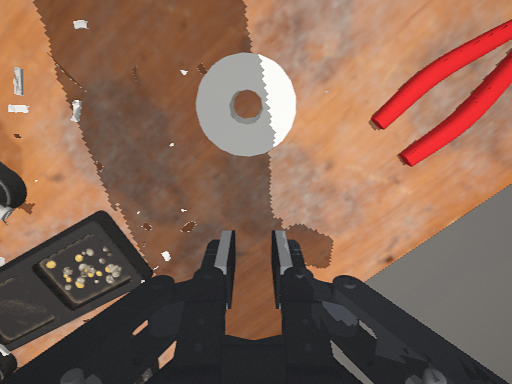

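```bash
python3 -m jog '[{"xyz":[0.013,-0.003,0],"delta_rot":[0,0,0],"jaw":0.02},{"xyz":[0.013,0,0],"delta_rot":[0,0,0],"jaw":0.02},{"xyz":[0.010,0,0],"delta_rot":[0,0,0],"jaw":0.02},{"xyz":[0,0,-0.008],"delta_rot":[0,0,0],"jaw":0.02},{"xyz":[0,0,-0.008],"delta_rot":[0,0,0],"jaw":0.02},{"xyz":[0,0,-0.008],"delta_rot":[0,0,0],"jaw":0.02},{"xyz":[0,0,-0.005],"delta_rot":[0,0,0],"jaw":0.02},{"xyz":[0,0,-0.004],"delta_rot":[0,0,0],"jaw":0.02},{"xyz":[0,0,-0.004],"delta_rot":[0,0,0],"jaw":0.02},{"xyz":[0,0,-0.004],"delta_rot":[0,0,0],"jaw":0.02},{"xyz":[0,0,-0.004],"delta_rot":[0,0,0],"jaw":0.02}]'
python3 - <<'E'
from h import *
s=monitor.state();print(rk(s["position"]))
cv2.imwrite("pics/w13.png",grab_frame("wrist")[:,:,::-1])
E
```

```text
clock: 12.18
position: [0.618, -0.2704, 0.0456]
tcp_rot: [[0.014, 0.663, 0.749], [-0.007, 0.749, -0.663], [-1.0, 0.004, 0.015]]
wrist_force: [0.8, -2.0, -0.8]
gripper_width: 0.0202
(-0.1681, 0.112)
```

View pics/w13.png

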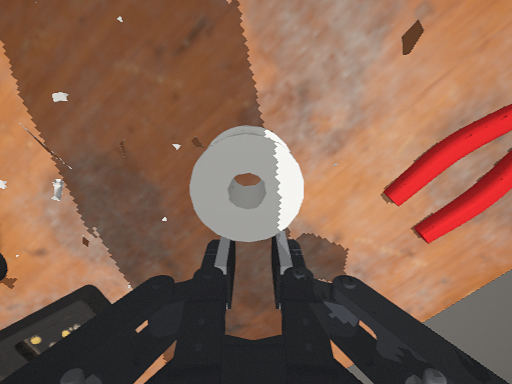

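```bash
python3 -m jog '[{"xyz":[0.002,-0.001,-0.003],"delta_rot":[0,0.9,-0.2],"jaw":0.02},{"xyz":[0.002,-0.001,-0.004],"delta_rot":[0,0,0],"jaw":0.02},{"xyz":[0.001,-0.001,-0.005],"delta_rot":[0,0,0],"jaw":0.02},{"xyz":[0,0,-0.005],"delta_rot":[0,0,0],"jaw":0.02},{"xyz":[0,0,-0.005],"delta_rot":[0,0,0],"jaw":0.02},{"xyz":[0,0,-0.005],"delta_rot":[0,0,0],"jaw":0.02},{"xyz":[0,0,-0.005],"delta_rot":[0,0,0],"jaw":0.02},{"xyz":[0,0,-0.005],"delta_rot":[0,0,0],"jaw":0.02},{"xyz":[0,0,-0.005],"delta_rot":[0,0,0],"jaw":0.02},{"xyz":[0,0,-0.005],"delta_rot":[0,0,0],"jaw":0.02}]'
python3 - <<'E'
from h import *
s=monitor.state();print(rk(s["position"]))
cv2.imwrite("pics/w14.png",grab_frame("wrist")[:,:,::-1])
im=grab_frame("top");
for o in reels(im=im)[:6]: print(o,rk(o[4]))
E
```

```text
clock: 13.07
position: [0.5834, -0.2435, 0.0442]
tcp_rot: [[0.011, 0.664, 0.748], [-0.007, 0.748, -0.664], [-1.0, 0.002, 0.013]]
wrist_force: [2.2, -2.1, 1.8]
gripper_width: 0.0197
(-0.1392, 0.079)
(258.4, 224.8, 9.9, 276.0, array([ 0.4906, -0.0166])) (0.0926, -0.0006)
(256.5, 222.5, 42.4, 400.5, array([ 0.497 , -0.0113])) (0.0975, 0.0061)
(348.0, 209.5, 78.4, 6345.0, array([ 0.5359, -0.2654])) (-0.1584, 0.0303)
(234.6, 156.2, 10.5, 167.5, array([0.685 , 0.0533])) (0.1511, 0.1975)
(193.5, 155.5, 8.5, 109.0, array([0.686 , 0.1706])) (0.2681, 0.2052)
```

View pics/w14.png

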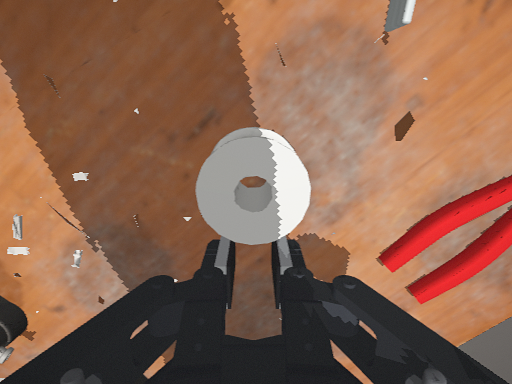

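```bash
python3 -m jog '[{"xyz":[0.002,0,-0.005],"delta_rot":[0,0.7,0],"jaw":0.02},{"xyz":[0.001,0,-0.005],"delta_rot":[0,0,0],"jaw":0.02},{"xyz":[0.001,0,-0.005],"delta_rot":[0,0,0],"jaw":0.02},{"xyz":[0.001,0,-0.005],"delta_rot":[0,0,0],"jaw":0.02},{"xyz":[0,0,-0.005],"delta_rot":[0,0,0],"jaw":0.02},{"xyz":[0,0,-0.005],"delta_rot":[0,0,0],"jaw":0.02},{"xyz":[0,0,-0.005],"delta_rot":[0,0,0],"jaw":0.02},{"xyz":[0,0,-0.005],"delta_rot":[0,0,0],"jaw":0.02},{"xyz":[0,0,-0.005],"delta_rot":[0,0,0],"jaw":0.02},{"xyz":[0,0,-0.005],"delta_rot":[0,0,0],"jaw":0.02},{"xyz":[0,0,-0.005],"delta_rot":[0,0,0],"jaw":0.02},{"xyz":[0,0,-0.004],"delta_rot":[0,0,0],"jaw":0.02}]'
python3 - <<'E'
from h import *
s=monitor.state();print(rk(s["position"]))
cv2.imwrite("pics/w15.png",grab_frame("wrist")[:,:,::-1])
im=grab_frame("top");cv2.imwrite("pics/t15.png",cv2.resize(im[130:290,190:390,::-1],(750,600)))
for o in reels(im=im)[:6]: print(o,rk(o[4]))
E
```

```text
clock: 14.17
position: [0.5432, -0.2067, 0.0431]
tcp_rot: [[0.015, 0.664, 0.747], [-0.008, 0.747, -0.664], [-1.0, 0.004, 0.016]]
wrist_force: [2.5, -3.3, 2.5]
gripper_width: 0.02
(-0.1002, 0.041)
(258.5, 224.8, 9.9, 278.0, array([ 0.4907, -0.0169])) (0.0922, -0.0005)
(256.5, 222.5, 42.4, 402.0, array([ 0.497 , -0.0113])) (0.0975, 0.0061)
(341.5, 219.9, 70.4, 5710.5, array([ 0.5067, -0.2467])) (-0.138, 0.0023)
(234.6, 156.2, 10.5, 182.0, array([0.685 , 0.0533])) (0.1511, 0.1975)
(194.0, 156.5, 10.5, 122.0, array([0.6831, 0.169 ])) (0.2667, 0.2022)
```

View pics/w15.png

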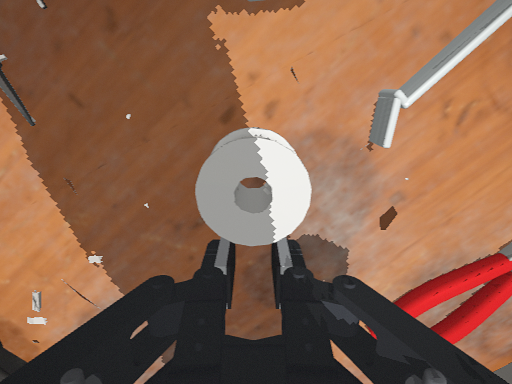

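View pics/t15.png

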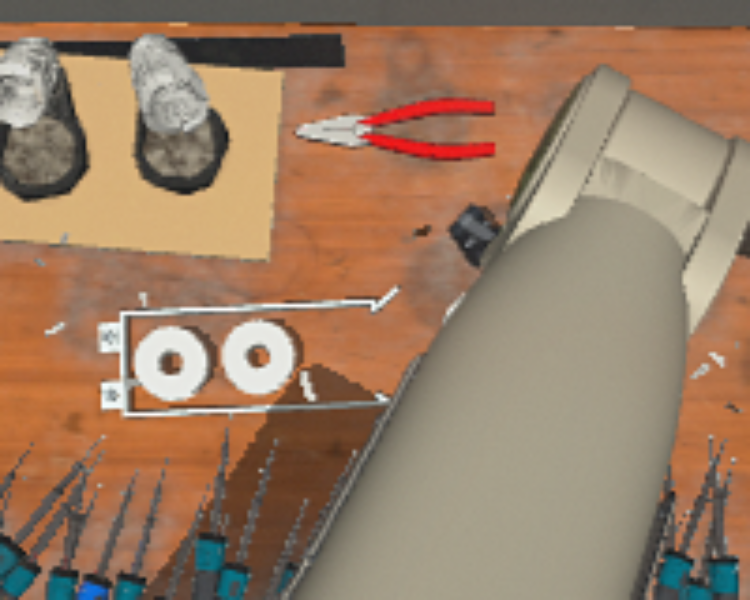

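```bash
python3 -m jog '[{"xyz":[0.002,0,-0.005],"delta_rot":[0,0.9,-0.2],"jaw":0.02},{"xyz":[0.001,0,-0.005],"delta_rot":[0,0,0],"jaw":0.02},{"xyz":[0.001,0,-0.005],"delta_rot":[0,0,0],"jaw":0.02},{"xyz":[0,0,-0.005],"delta_rot":[0,0,0],"jaw":0.02},{"xyz":[0,0,-0.003],"delta_rot":[0,0,0],"jaw":0.02},{"xyz":[0,0,0],"delta_rot":[0,0,0],"jaw":0.02}]'
python3 - <<'E'
from h import *
s=monitor.state();print(rk(s["position"]))
cv2.imwrite("pics/w16.png",grab_frame("wrist")[:,:,::-1])
E
```

```text
clock: 14.77
position: [0.5299, -0.1941, 0.0418]
tcp_rot: [[0.008, 0.665, 0.747], [-0.006, 0.747, -0.665], [-1.0, 0.001, 0.01]]
wrist_force: [2.1, -1.8, 3.3]
gripper_width: 0.0204
(-0.0869, 0.0284)
```

View pics/w16.png

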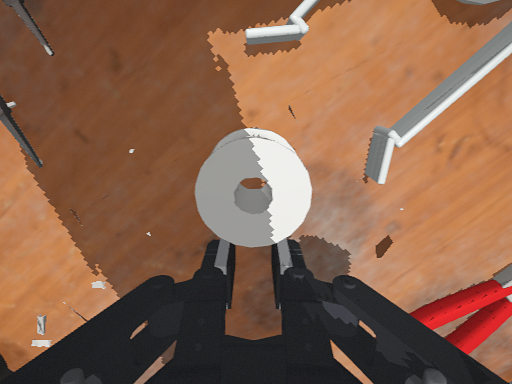

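```bash
python3 -m jog '[{"xyz":[0,0,-0.005],"delta_rot":[0,0.5,0],"jaw":0.02},{"xyz":[0,0,-0.001],"delta_rot":[0,0,0],"jaw":0.02},{"xyz":[0,0,0.014],"delta_rot":[0,0,0],"jaw":0.02},{"xyz":[0,0,0.018],"delta_rot":[0,0,0],"jaw":0.02},{"xyz":[0,0,0],"delta_rot":[6.4,0,0],"jaw":0.02},{"xyz":[0,0,0],"delta_rot":[6.4,0,0],"jaw":0.02},{"xyz":[0,0,0],"delta_rot":[6.4,0,0],"jaw":0.02},{"xyz":[0,0,0],"delta_rot":[6.4,0,0],"jaw":0.02},{"xyz":[0,0,0],"delta_rot":[6.4,0,0],"jaw":0.02},{"xyz":[0,0,0],"delta_rot":[6.4,0,0],"jaw":0.02},{"xyz":[0,0,0],"delta_rot":[6.4,0,0],"jaw":0.02},{"xyz":[0,0,0],"delta_rot":[0,0,0],"jaw":0.02}]'
python3 - <<'E'
from h import *
s=monitor.state();print(rk(s["position"]))
cv2.imwrite("pics/w17.png",grab_frame("wrist")[:,:,::-1])
im=grab_frame("top");cv2.imwrite("pics/t17.png",cv2.resize(im[130:290,190:390,::-1],(750,600)))
for o in reels(im=im)[:6]: print(o,rk(o[4]))
E
```

```text
clock: 15.82
position: [0.5312, -0.1989, 0.0299]
tcp_rot: [[-0.039, 0.999, 0.025], [0.028, 0.026, -0.999], [-0.999, -0.038, -0.029]]
wrist_force: [3.6, -2.6, 3.9]
gripper_width: 0.0198
(-0.0917, 0.0295)
(258.5, 224.8, 9.9, 276.0, array([ 0.4907, -0.0169])) (0.0922, -0.0005)
(256.5, 222.5, 42.4, 402.0, array([ 0.497 , -0.0113])) (0.0975, 0.0061)
(343.0, 218.5, 71.8, 5677.5, array([ 0.5106, -0.2511])) (-0.1426, 0.0059)
(234.6, 156.2, 10.5, 171.0, array([0.685 , 0.0533])) (0.1511, 0.1975)
(192.9, 156.0, 9.3, 119.0, array([0.6845, 0.1723])) (0.2699, 0.2038)
```

View pics/w17.png

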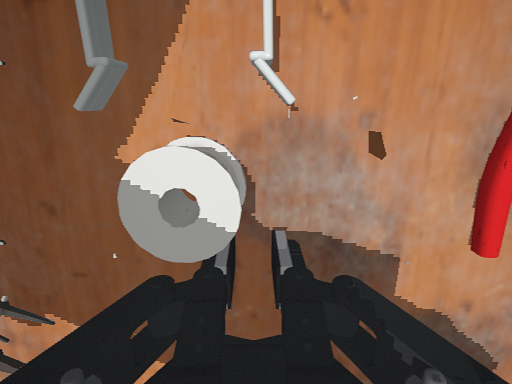

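View pics/t17.png

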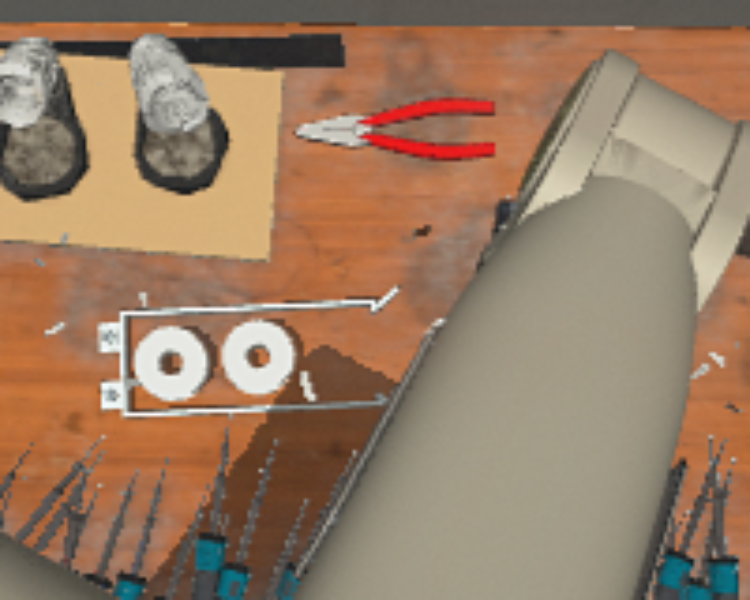

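```bash
python3 -m jog '[{"xyz":[-0.004,0.004,0.008],"delta_rot":[0,0,0],"jaw":0.02},{"xyz":[-0.006,0,0.01],"delta_rot":[0,-1.0,1.0],"jaw":0.02},{"xyz":[0,0,0.008],"delta_rot":[-1.9,-0.7,1.2],"jaw":0.02},{"xyz":[0,0,0],"delta_rot":[0,0,0],"jaw":0.02}]'
python3 - <<'E'
from h import *
s=monitor.state();print(rk(s["position"]))
cv2.imwrite("pics/w18.png",grab_frame("wrist")[:,:,::-1])
E
```

```text
clock: 16.25
position: [0.5354, -0.2261, 0.039]
tcp_rot: [[-0.001, 0.997, 0.075], [0.0, 0.075, -0.997], [-1.0, -0.001, -0.0]]
wrist_force: [0.4, 0.3, 0.8]
gripper_width: 0.0203
(-0.1191, 0.0321)
```

View pics/w18.png

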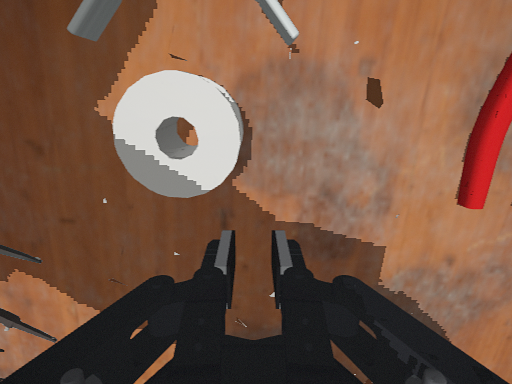

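```bash
python3 - <<'E'
from h import *
s=monitor.state()
P=wray((177.5,133.5),.035,s); print(P,rk(P),s["tcp_rot"].T@(P-s["position"]))
for uv in((85,30),(290,35)): P=wray(uv,.02,s);print(rk(P))
E
```

```text
[ 0.49942684 -0.1634193   0.035     ] (-0.0545, -0.0002) [ 0.00425562 -0.03135054 -0.06475262]
(-0.0139, -0.0402)
(-0.0144, 0.0462)
```

```bash
python3 -m jog '[{"xyz":[0,-0.011,0],"delta_rot":[1.0,0,0],"jaw":0.02},{"xyz":[0,-0.011,0],"delta_rot":[0,0,0],"jaw":0.02},{"xyz":[0,-0.0075,0],"delta_rot":[0,0,0],"jaw":0.02},{"xyz":[0,0,0],"delta_rot":[0,0,0],"jaw":0.02}]'
python3 - <<'E'
from h import *
s=monitor.state();print(rk(s["position"]))
cv2.imwrite("pics/w19.png",grab_frame("wrist")[:,:,::-1])
im=grab_frame("top")
for o in reels(im=im)[:6]: print(o,rk(o[4]))
E
```

```text
clock: 16.63
position: [0.504, -0.2277, 0.0398]
tcp_rot: [[-0.002, 0.998, 0.056], [0.002, 0.056, -0.998], [-1.0, -0.002, -0.002]]
wrist_force: [0.1, 0.2, -0.2]
gripper_width: 0.0199
(-0.1189, 0.0007)
(258.5, 224.8, 9.9, 277.0, array([ 0.4906, -0.0168])) (0.0924, -0.0006)
(312.0, 222.8, 10.2, 287.5, array([ 0.4978, -0.1651])) (-0.0561, -0.0019)
(256.5, 222.5, 42.4, 404.0, array([ 0.497 , -0.0113])) (0.0975, 0.0061)
(350.6, 223.7, 58.8, 4364.0, array([ 0.4963, -0.2717])) (-0.1624, -0.0096)
(234.6, 156.2, 10.5, 182.5, array([0.685 , 0.0533])) (0.1511, 0.1975)
(194.0, 156.5, 10.5, 123.0, array([0.6831, 0.169 ])) (0.2667, 0.2022)
```

View pics/w19.png

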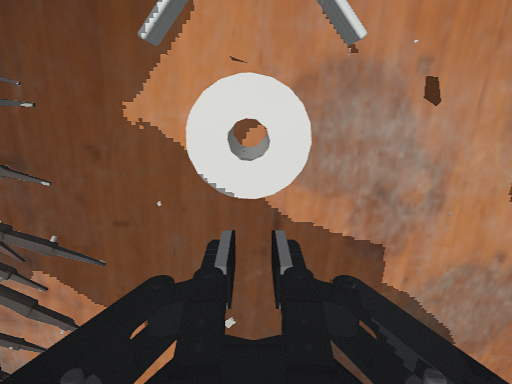

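```bash
python3 -m jog '[{"xyz":[0,-0.0025,-0.006],"delta_rot":[0,0,0],"jaw":0.02},{"xyz":[0,0,-0.007],"delta_rot":[0,0,0],"jaw":0.02},{"xyz":[0,0,-0.007],"delta_rot":[0,0,0],"jaw":0.02},{"xyz":[0,0,-0.005],"delta_rot":[0,0,0],"jaw":0.02},{"xyz":[0,0,-0.004],"delta_rot":[0,0,0],"jaw":0.02},{"xyz":[0,0.001,-0.004],"delta_rot":[0,0,0],"jaw":0.02},{"xyz":[0,0.001,-0.004],"delta_rot":[0,0,0],"jaw":0.02},{"xyz":[0,0.0005,-0.004],"delta_rot":[0,0,0],"jaw":0.02},{"xyz":[0,0,-0.003],"delta_rot":[0,0,0],"jaw":0.02}]'
python3 - <<'E'
from h import *
s=monitor.state();print(rk(s["position"]))
cv2.imwrite("pics/w20.png",grab_frame("wrist")[:,:,::-1])
E
```

```text
clock: 17.48
position: [0.5047, -0.1808, 0.0404]
tcp_rot: [[0.0, 0.998, 0.057], [-0.003, 0.057, -0.998], [-1.0, 0.0, 0.003]]
wrist_force: [-1.1, -2.1, 0.1]
gripper_width: 0.0198
(-0.0722, 0.004)
```

View pics/w20.png

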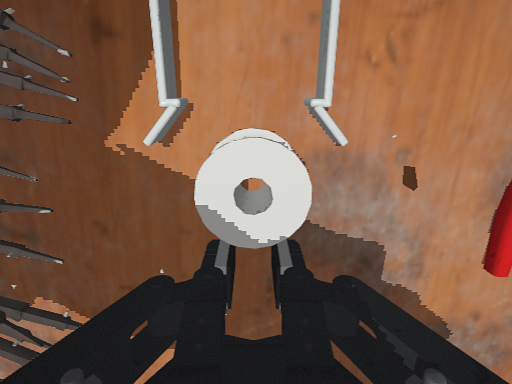

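```bash
python3 -m jog '[{"xyz":[0,-0.0015,-0.004],"delta_rot":[0,0.2,0],"jaw":0.02},{"xyz":[0,-0.001,-0.004],"delta_rot":[0,0,0],"jaw":0.02},{"xyz":[0,-0.0005,-0.004],"delta_rot":[0,0,0],"jaw":0.02},{"xyz":[0,0,-0.004],"delta_rot":[0,0,0],"jaw":0.02},{"xyz":[0,0,-0.003],"delta_rot":[0,0,0],"jaw":0.02}]'
python3 - <<'E'
from h import *
s=monitor.state();print(rk(s["position"]))
cv2.imwrite("pics/w21.png",grab_frame("wrist")[:,:,::-1])
E
```

```text
clock: 17.95
position: [0.501, -0.1606, 0.0406]
tcp_rot: [[0.002, 0.998, 0.057], [0.001, 0.057, -0.998], [-1.0, 0.002, -0.001]]
wrist_force: [-0.1, -1.4, -2.0]
gripper_width: 0.0201
(-0.0518, 0.0016)
```

View pics/w21.png

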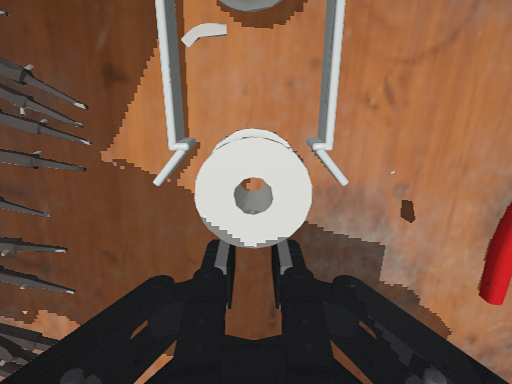

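```bash
python3 -m jog '[{"xyz":[0,-0.001,-0.004],"delta_rot":[0,0,0],"jaw":0.02},{"xyz":[0,0,-0.005],"delta_rot":[0,0,0],"jaw":0.02},{"xyz":[0,0,-0.005],"delta_rot":[0,0,0],"jaw":0.02},{"xyz":[0,0,-0.005],"delta_rot":[0,0,0],"jaw":0.02},{"xyz":[0,0,-0.005],"delta_rot":[0,0,0],"jaw":0.02},{"xyz":[0,0,-0.005],"delta_rot":[0,0,0],"jaw":0.02}]'
python3 - <<'E'
from h import *
s=monitor.state();print(rk(s["position"]))
cv2.imwrite("pics/w22.png",grab_frame("wrist")[:,:,::-1])
E
```

```text
clock: 18.5
position: [0.498, -0.1291, 0.0407]
tcp_rot: [[0.002, 0.998, 0.056], [0.0, 0.056, -0.998], [-1.0, 0.002, -0.0]]
wrist_force: [0.5, -1.7, -0.7]
gripper_width: 0.0204
(-0.0202, 0.0003)
```

View pics/w22.png

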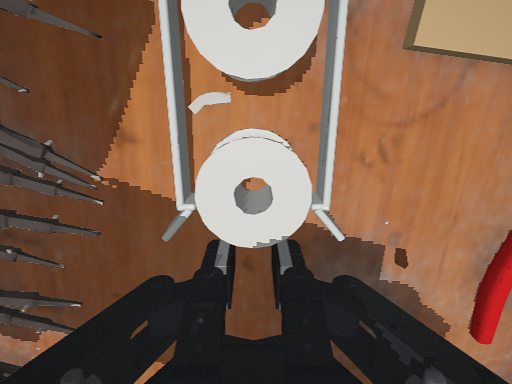

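Reel_b is centred in the gate, with its hub at (253,195). I'll push it in about 28 mm more.

```bash
python3 -m jog '[{"xyz":[0,0,-0.005],"delta_rot":[0,0,0],"jaw":0.02},{"xyz":[0,0,-0.005],"delta_rot":[0,0,0],"jaw":0.02},{"xyz":[0,0,-0.005],"delta_rot":[0,0,0],"jaw":0.02},{"xyz":[0,0,-0.005],"delta_rot":[0,0,0],"jaw":0.02},{"xyz":[0,0,-0.005],"delta_rot":[0,0,0],"jaw":0.02},{"xyz":[0,0,-0.003],"delta_rot":[0,0,0],"jaw":0.02},{"xyz":[0,0,0],"delta_rot":[0,0,0],"jaw":0.02}]'
python3 - <<'E'
from h import *
s=monitor.state();print(rk(s["position"]))
cv2.imwrite("pics/w23.png",grab_frame("wrist")[:,:,::-1])
im=grab_frame("top")
for o in reels(im=im)[:5]: print(o,rk(o[4]))
E
```

```text
clock: 19.13
position: [0.4961, -0.0975, 0.0408]
tcp_rot: [[0.002, 0.998, 0.057], [-0.001, 0.057, -0.998], [-1.0, 0.002, 0.001]]
wrist_force: [0.4, -2.7, -1.4]
gripper_width: 0.0201
(0.0115, 0.0003)
(255.0, 225.0, 10.0, 254.0, array([ 0.49  , -0.0072])) (0.102, -0.0006)
(274.5, 214.5, 62.1, 4229.0, array([ 0.5198, -0.061 ])) (0.0466, 0.026)
(234.6, 156.2, 10.5, 183.5, array([0.685 , 0.0533])) (0.1511, 0.1975)
(194.0, 156.5, 10.5, 120.0, array([0.6831, 0.169 ])) (0.2667, 0.2022)
```

View pics/w23.png

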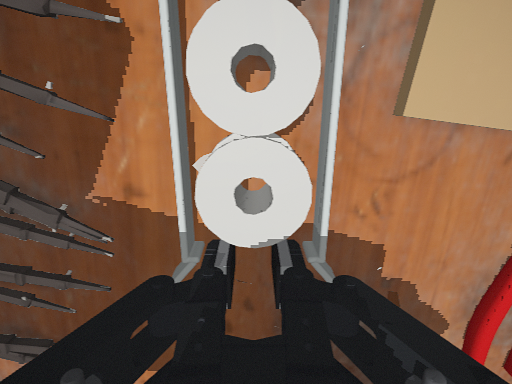

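```bash
python3 -m jog '[{"xyz":[0,0,0.008],"delta_rot":[0,0,0],"jaw":0.02},{"xyz":[0,0,0.012],"delta_rot":[0,0,0],"jaw":0.02},{"xyz":[0,0,0.015],"delta_rot":[0,0,0],"jaw":0.02},{"xyz":[0,0,0.015],"delta_rot":[0,0,0],"jaw":0.02},{"xyz":[-0.02,0,0.01],"delta_rot":[0,0,0],"jaw":0.02},{"xyz":[-0.03,0,0.01],"delta_rot":[0,0,0],"jaw":0.02},{"xyz":[-0.03,0,0.02],"delta_rot":[0,0,0],"jaw":0.02},{"xyz":[-0.03,0,0.02],"delta_rot":[0,0,0],"jaw":0.02},{"xyz":[-0.02,0,0.02],"delta_rot":[0,0,0],"jaw":0.02},{"xyz":[0,0,0.02],"delta_rot":[0,0,0],"jaw":0.02},{"xyz":[0,0,0],"delta_rot":[0,0,0],"jaw":0.02}]'
python3 - <<'E'
from h import *
im=grab_frame("top");cv2.imwrite("pics/t24.png",cv2.resize(im[130:290,190:390,::-1],(750,600)))
for o in reels(im=im)[:6]: print(o,rk(o[4]))
cv2.imwrite("pics/s24.png",cv2.resize(grab_frame("scene")[100:260,220:420,::-1],(750,600)))
E
```

```text
clock: 20.15
position: [0.5011, -0.2601, 0.1737]
tcp_rot: [[-0.003, 0.998, 0.057], [0.01, 0.057, -0.998], [-1.0, -0.003, -0.01]]
wrist_force: [-0.0, -0.7, -0.0]
gripper_width: 0.0197
(265.0, 224.5, 19.3, 566.0, array([ 0.4917, -0.0349])) (0.0742, -0.0005)
(257.6, 225.9, 42.8, 417.0, array([ 0.4876, -0.0145])) (0.0948, -0.0034)
(366.0, 217.5, 61.2, 3015.0, array([ 0.5141, -0.3148])) (-0.2064, 0.0057)
(234.6, 156.2, 10.5, 172.0, array([0.685 , 0.0533])) (0.1511, 0.1975)
(192.8, 155.4, 9.0, 119.5, array([0.6862, 0.1725])) (0.27, 0.2055)
```

View pics/t24.png

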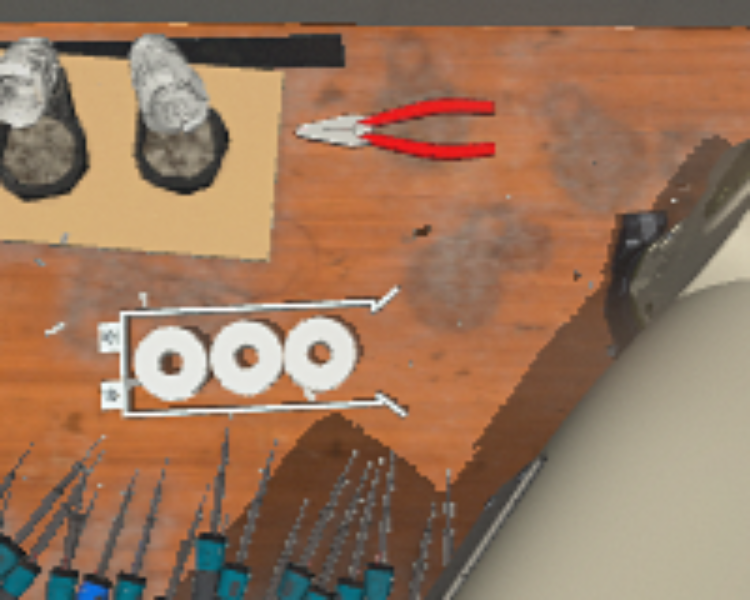

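View pics/s24.png

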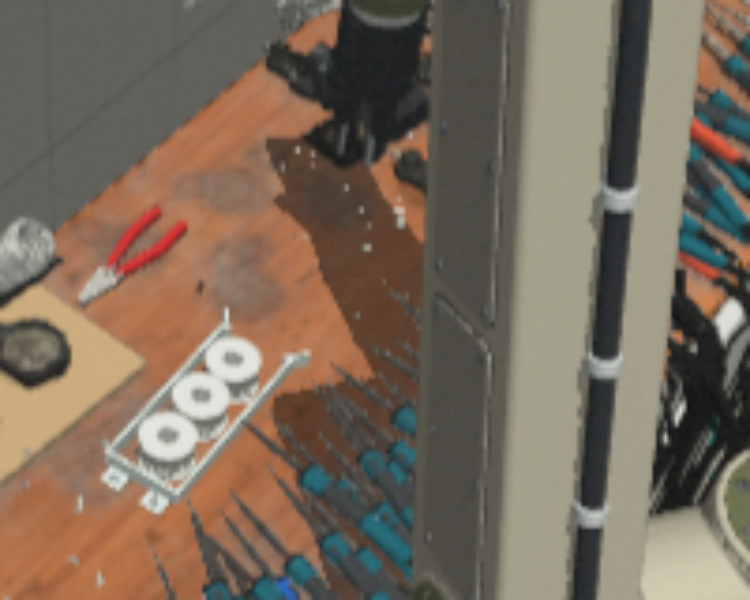

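```bash
python3 - <<'E'
from workcell import job
print(job.sign_off())
E
```

```text
the job is handed in; nothing more can be done
None
```

Both loose reels are now wholly inside the rack with reel_c, and I handed the job in at about 20 s of the 61 s allowed.

**What I did:** I pushed each reel along the bench with the outer ends of two slightly open fingers. Each went first to the lane's centre line and then straight through the gate. The second reel stayed outside until the first was about 65 mm past the gate.

**Last checks:**
- **Position:** the final top and scene views show three upright reels in the rack. The last reel's rear edge is about 15 mm inside the gate.
- **Bystanders:** the cutters look unmoved. I did not re-measure the stand base or the parts case at the end, but nothing was pushed near them.
- **Clearance:** the gripper was raised clear of everything. The wrist force read under 1 N then, and no reading after a move was above about 6 N.

**Off plan:** while the tool was turning behind the second reel, it sank about 12 mm and tilted about 3°. A finger lightly touched the reel (about 5 N). I backed off and levelled the tool. The reel stayed upright and I centred it again before the gate.

The second reel also touched the first inside the lane and moved it about 10 mm further in.

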